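Empty the lamp chest under its propped guard flap

TASK

Raise the guard flap of the lamp chest and set its prop stay so that the flap rests on it, and only then take out every lamp and lay it flat, mounting rib up, in the bin whose sample lamp has the same colour. With all lamps in their bins, lift the flap off the stay, fold the stay down again and shut the flap completely; leave the other things on the bench alone.

Things in the scene. Friction and masses are not known exactly. Their poses are not given: they have to be found in the camera images.
- chest: grey steel lamp chest fixed to the bench, 210 (x) x 382 (y) x 90 mm high, origin mid underside, front (-x) towards the robot. Lamps lie side by side, lengthways along x, in two bays (x -100 to +23; y -110 to -44 and -20 to +186 mm), floor 26 mm and the ridge between 52 mm above the bench. Behind (x > 23) and beside (y < -110) the bays a closed deck, top at 72 mm
- flap (a joint): angle of the guard flap (yellow frame, clear window, 205 x 382 x 8 mm, 0.5 kg) covering the chest, hinged along its rear edge: 0 shut, 1.5 fully up (stop). A soft-close damper (7 N m s/rad) lets it sink slowly by itself from any angle: from 1.5 to 1.3 in some 15 to 20 s, shut in about 45 s. With the stay up it comes to rest on it at about 1.3
- hinge (a point): point on the flap's hinge axis (which runs along the chest's y), mid width: in the chest's frame (105, 0, 94) mm
- flap_bar (a point): middle of the black round grip bar of the flap, 12 mm thick, 140 mm long along y, in the plane of the flap, 45 mm before its front edge (34 mm clear gap to the chest wall when shut) and 250 mm from the hinge axis
- stay (a joint): angle of the prop stay, an L-shaped rod: 0 lying folded along the chest's +y on the rear deck, 1.57 upright, 1.65 its end stop just past upright, where it stays by itself. Light pivot friction; below about 1 rad it falls back. It turns about the chest's x, raising its grip end
- stay_pivot (a point): pivot of the stay: in the chest's frame (60, -172, 80) mm. The stay swings past the flap, up or down, only while the flap is at about 1.4 or more; while the stay is up the flap cannot shut
- stay_grip (a point): middle of the stay's blue grip sleeve (14 mm thick, 70 mm long). The rod, 12 mm thick, is 140 mm long from its pivot, then bends at right angles and runs 100 mm along the chest's -x; this point is 75 mm along that end. Folded, it lies over the ridge between the bays, 80 mm above the bench; its axis always points along the chest's x
- red_lamp_1: red motorcycle tail or signal lamp, 100 x 64 mm flat red lens body 26 mm thick lying lens down, with a black mounting rib 60 mm long (along x), 20 mm wide (along y) and 28 mm high standing on its middle, so 54 mm high in all; about 160 g. Origin: middle of its underside, z up through the rib. May be absent
- red_lamp_2: red motorcycle tail or signal lamp, 100 x 64 mm flat red lens body 26 mm thick lying lens down, with a black mounting rib 60 mm long (along x), 20 mm wide (along y) and 28 mm high standing on its middle, so 54 mm high in all; about 160 g. Origin: middle of its underside, z up through the rib. May be absent
- amber_lamp_1: amber motorcycle tail or signal lamp, 100 x 64 mm flat amber lens body 26 mm thick lying lens down, with a black mounting rib 60 mm long (along x), 20 mm wide (along y) and 28 mm high standing on its middle, so 54 mm high in all; about 160 g. Origin: middle of its underside, z up through the rib. May be absent
- amber_lamp_2: amber motorcycle tail or signal lamp, 100 x 64 mm flat amber lens body 26 mm thick lying lens down, with a black mounting rib 60 mm long (along x), 20 mm wide (along y) and 28 mm high standing on its middle, so 54 mm high in all; about 160 g. Origin: middle of its underside, z up through the rib. May be absent
- left_bin: blue plastic bin fixed to the bench on the robot's left (+y): inside 142 (x) x 172 (y) mm, inner floor 4 mm and rim 60 mm above the bench, open on top. Origin: middle of its underside. A solid ledge 45 mm high adjoins its +x end; the sample lamp that shows the bin's colour is fixed on that ledge, 116 mm from the bin's origin along its +x
- right_bin: blue plastic bin fixed to the bench on the robot's right (-y): inside 142 (x) x 172 (y) mm, inner floor 4 mm and rim 60 mm above the bench, open on top. Origin: middle of its underside. A solid ledge 45 mm high adjoins its +x end; the sample lamp that shows the bin's colour is fixed on that ledge, 116 mm from the bin's origin along its +x
- red_sample: red sample lamp, as the red lamps, fixed on the ledge of one of the bins: that bin is for red lamps. Origin: middle of its underside. Not to be moved
- amber_sample: amber sample lamp fixed on the ledge of the other bin: that bin is for amber lamps. Origin: middle of its underside. Not to be moved
- wrench: loose steel wrench, 160 mm, lying in front of the chest. Not part of the job: leave it alone
- screwdriver: loose screwdriver, 180 mm, lying in front of the chest. Not part of the job: leave it alone
- spray_can: loose spray can, 56 mm across, 160 mm high, behind the chest. Not part of the job: leave it alone
- jar: loose glass jar, 70 mm across, 90 mm high. Not part of the job: leave it alone
- mug: loose white mug, 80 mm across, 90 mm high. Not part of the job: leave it alone
- trim_ring: loose steel headlamp trim ring, 100 mm across, 20 mm high. Not part of the job: leave it alone
- carton: loose cardboard carton, 80 x 110 x 70 mm high. Not part of the job: leave it alone

How it is judged (in metres and radians):
On the way, in this order (a step that is already met when the one before it is completed fails the run):
1. the flap is up and rests on the upright stay, with every lamp still in the chest (value of joint stay above 1.5 rad and value of joint flap above 1.2 rad and contact force between flap and stay above 0.2 N and contact force between the fingers and flap below 0.1 N and x of red_lamp_1 in the frame of chest between -0.105 and 0.105 m and y of red_lamp_1 in the frame of chest between -0.19 and 0.19 m and z of each of red_lamp_1, red_lamp_2, amber_lamp_1, amber_lamp_2 in the frame of chest below 0.06 m and x of red_lamp_2 in the frame of chest between -0.105 and 0.105 m and y of red_lamp_2 in the frame of chest between -0.19 and 0.19 m and x of amber_lamp_1 in the frame of chest between -0.105 and 0.105 m and y of amber_lamp_1 in the frame of chest between -0.19 and 0.19 m and x of amber_lamp_2 in the frame of chest between -0.105 and 0.105 m and y of amber_lamp_2 in the frame of chest between -0.19 and 0.19 m), for 0.3 s.
2. every lamp lies flat, rib up, in the bin of its colour while the flap is still propped (value of joint stay above 1.5 rad and value of joint flap above 1.2 rad and ((horizontal distance between red_sample and left_bin below 0.16 m and x of red_lamp_1 in the frame of left_bin between -0.05 and 0.05 m and y of red_lamp_1 in the frame of left_bin between -0.07 and 0.07 m and z of red_lamp_1 in the frame of left_bin below 0.025 m and angle between red_lamp_1's own z axis and vertical below 0.25 rad) or (horizontal distance between red_sample and right_bin below 0.16 m and x of red_lamp_1 in the frame of right_bin between -0.05 and 0.05 m and y of red_lamp_1 in the frame of right_bin between -0.07 and 0.07 m and z of red_lamp_1 in the frame of right_bin below 0.025 m and angle between red_lamp_1's own z axis and vertical below 0.25 rad)) and ((horizontal distance between red_sample and left_bin below 0.16 m and x of red_lamp_2 in the frame of left_bin between -0.05 and 0.05 m and y of red_lamp_2 in the frame of left_bin between -0.07 and 0.07 m and z of red_lamp_2 in the frame of left_bin below 0.025 m and angle between red_lamp_2's own z axis and vertical below 0.25 rad) or (horizontal distance between red_sample and right_bin below 0.16 m and x of red_lamp_2 in the frame of right_bin between -0.05 and 0.05 m and y of red_lamp_2 in the frame of right_bin between -0.07 and 0.07 m and z of red_lamp_2 in the frame of right_bin below 0.025 m and angle between red_lamp_2's own z axis and vertical below 0.25 rad)) and ((horizontal distance between amber_sample and left_bin below 0.16 m and x of amber_lamp_1 in the frame of left_bin between -0.05 and 0.05 m and y of amber_lamp_1 in the frame of left_bin between -0.07 and 0.07 m and z of amber_lamp_1 in the frame of left_bin below 0.025 m and angle between amber_lamp_1's own z axis and vertical below 0.25 rad) or (horizontal distance between amber_sample and right_bin below 0.16 m and x of amber_lamp_1 in the frame of right_bin between -0.05 and 0.05 m and y of amber_lamp_1 in the frame of right_bin between -0.07 and 0.07 m and z of amber_lamp_1 in the frame of right_bin below 0.025 m and angle between amber_lamp_1's own z axis and vertical below 0.25 rad)) and ((horizontal distance between amber_sample and left_bin below 0.16 m and x of amber_lamp_2 in the frame of left_bin between -0.05 and 0.05 m and y of amber_lamp_2 in the frame of left_bin between -0.07 and 0.07 m and z of amber_lamp_2 in the frame of left_bin below 0.025 m and angle between amber_lamp_2's own z axis and vertical below 0.25 rad) or (horizontal distance between amber_sample and right_bin below 0.16 m and x of amber_lamp_2 in the frame of right_bin between -0.05 and 0.05 m and y of amber_lamp_2 in the frame of right_bin between -0.07 and 0.07 m and z of amber_lamp_2 in the frame of right_bin below 0.025 m and angle between amber_lamp_2's own z axis and vertical below 0.25 rad)) and linear speed of each of red_lamp_1, red_lamp_2, amber_lamp_1, amber_lamp_2 below 0.02 m/s), for 0.3 s.
At the end, for the whole second after the job is handed in: every lamp present is at rest in the bin of its colour (origin within 50 mm in x and 70 mm in y of the bin's origin and under 25 mm above it, tilted under 0.25 rad, rib up), the stay is folded (under 0.12 rad) and the flap is shut (under 0.06 rad) (((horizontal distance between red_sample and left_bin below 0.16 m and x of red_lamp_1 in the frame of left_bin between -0.05 and 0.05 m and y of red_lamp_1 in the frame of left_bin between -0.07 and 0.07 m and z of red_lamp_1 in the frame of left_bin below 0.025 m and angle between red_lamp_1's own z axis and vertical below 0.25 rad) or (horizontal distance between red_sample and right_bin below 0.16 m and x of red_lamp_1 in the frame of right_bin between -0.05 and 0.05 m and y of red_lamp_1 in the frame of right_bin between -0.07 and 0.07 m and z of red_lamp_1 in the frame of right_bin below 0.025 m and angle between red_lamp_1's own z axis and vertical below 0.25 rad)) and ((horizontal distance between red_sample and left_bin below 0.16 m and x of red_lamp_2 in the frame of left_bin between -0.05 and 0.05 m and y of red_lamp_2 in the frame of left_bin between -0.07 and 0.07 m and z of red_lamp_2 in the frame of left_bin below 0.025 m and angle between red_lamp_2's own z axis and vertical below 0.25 rad) or (horizontal distance between red_sample and right_bin below 0.16 m and x of red_lamp_2 in the frame of right_bin between -0.05 and 0.05 m and y of red_lamp_2 in the frame of right_bin between -0.07 and 0.07 m and z of red_lamp_2 in the frame of right_bin below 0.025 m and angle between red_lamp_2's own z axis and vertical below 0.25 rad)) and ((horizontal distance between amber_sample and left_bin below 0.16 m and x of amber_lamp_1 in the frame of left_bin between -0.05 and 0.05 m and y of amber_lamp_1 in the frame of left_bin between -0.07 and 0.07 m and z of amber_lamp_1 in the frame of left_bin below 0.025 m and angle between amber_lamp_1's own z axis and vertical below 0.25 rad) or (horizontal distance between amber_sample and right_bin below 0.16 m and x of amber_lamp_1 in the frame of right_bin between -0.05 and 0.05 m and y of amber_lamp_1 in the frame of right_bin between -0.07 and 0.07 m and z of amber_lamp_1 in the frame of right_bin below 0.025 m and angle between amber_lamp_1's own z axis and vertical below 0.25 rad)) and ((horizontal distance between amber_sample and left_bin below 0.16 m and x of amber_lamp_2 in the frame of left_bin between -0.05 and 0.05 m and y of amber_lamp_2 in the frame of left_bin between -0.07 and 0.07 m and z of amber_lamp_2 in the frame of left_bin below 0.025 m and angle between amber_lamp_2's own z axis and vertical below 0.25 rad) or (horizontal distance between amber_sample and right_bin below 0.16 m and x of amber_lamp_2 in the frame of right_bin between -0.05 and 0.05 m and y of amber_lamp_2 in the frame of right_bin between -0.07 and 0.07 m and z of amber_lamp_2 in the frame of right_bin below 0.025 m and angle between amber_lamp_2's own z axis and vertical below 0.25 rad)) and linear speed of each of red_lamp_1, red_lamp_2, amber_lamp_1, amber_lamp_2 below 0.02 m/s and value of joint stay below 0.12 rad and value of joint flap below 0.06 rad); the robot touches nothing.
It fails at once if a thing that is not part of the job is shoved more than 40 mm (distance of any of wrench, screwdriver, spray_can, jar, mug, trim_ring, carton from where it was at the start of the episode above 0.04 m).
Of red_lamp_1, red_lamp_2, amber_lamp_1, amber_lamp_2 only 2 to 4 are there at a start; the rules pass over those that are not, and their reading is None.
At some moment in a run one of red_lamp_1, red_lamp_2, amber_lamp_1, amber_lamp_2 may be knocked a few centimetres aside while the robot is not near it.
Once in a run the grip may slacken for a moment while it holds something.
It also fails if it takes over 210 s, if anything falls off the work surface, if the arm or the gripper's body presses on something with over 40 N, if the wrist force passes 120 N, or if a joint passes its speed limit or range.

ROBOT

A 7-joint arm with a two-finger parallel gripper is mounted at the origin on the work surface. World frame = base frame: x ahead of the robot, y to its left, z up, the work surface at z = 0. Lengths are in mm, angles in rad, forces in N, time in s.
With the tool pointing down it reaches from about 400 to 850 mm from the base axis. Payload 4.5 kg.
Tool frame: the origin (TCP) lies between the finger pads; the fingertips stand 25 mm ahead of it and the grasp point (between the pads) lies 6 mm ahead of it; z points along the fingers, y is the line along which they close (so a half turn about z gives the same grasp; the last joint's range is limited). The gripper opens to 88 mm and grips with 3 to 60 N. Pads are 18 mm wide; open, the fingers measure 123 mm over their backs; the gripper's body (75 mm by 187 mm) begins 45 mm behind the grasp point.
Start: joints at [0.034, 0.689, -0.195, 1.565, 0.157, 0.902, -0.215], TCP at [625.021, 0.025, 263.743] pointing down, gripper open.
Joint ranges: [-3.01, 3.01], [-0.46, 2.08], [-1.47, 1.51], [0.13, 2.56], [-1, 4.14], [0.04, 2.09], [-2.66, 2.66]. Speed limits (rad/s): [2.57, 2.57, 3.14, 3.14, 3.14, 3.14, 3.14].

INTERFACE

Orientations are given as a unit quaternion [x, y, z, w].
In Python, from workcell import arm, imaging, close_job gives the robot as it stands (arm), with the cameras (imaging) and the job as plain functions. Calls block until the motion is done:
- arm.move_ptp(position, orientation): joint-space move of the TCP to a pose.
- arm.movel(position, frame=None, vel=150, f_stop=None): straight line of the TCP; frame=None keeps the orientation; vel is the mean speed in mm/s. With f_stop (N) it stops when the force on the tool has changed by that much, and returns True; else False.
- arm.move_joints(angles): joint-space move.
- arm.set_gripper(opening): finger opening in mm; the grip force is fixed at half the most; returns when the fingers have stopped.
- arm.wait(seconds).
- arm.inverse_kinematics(position, orientation): joint angles nearest the present ones, or None.
- arm.sense(): the state.
- imaging.capture(name): name is "scene" or "side" or "wrist"; returns the picture (480x640x3 uint8, blue, green, red); there is no depth.
- imaging.camera_params(name): a dict with "mtx" (3x3 intrinsics, pixels), "D" ([k1, k2, p1, p2, k3] as OpenCV has them; the pictures are not rectified), "pose" (4x4, takes a point from camera to world coordinates); the wrist camera has in their place "T_tool_cam" (4x4, takes a point from camera to tool coordinates, whose origin is the TCP and whose axes are the flange's). Camera axes: x right, y down, z forward; pixel columns grow to the right and rows downward; lengths in mm; the calibration is good to about 2 mm. A picture is of the moment at which its call begins: read the wrist's pose just before it. camera_params takes no time and is no camera call.
A pose or a line that the arm cannot do raises arm.Unreachable and nothing moves.
- close_job(): hands the job in; it is judged then, once.
The state is a dict: "clock": time; "joint_pos": joint angles; "joint_vel": joint speeds; "joint_efforts": joint torques, N m; "eef_pos": TCP position; "ee_rot": TCP orientation; "ft_force": force on the tool from outside, world axes, zero at the start; "ft_torque": the same for the moment, N m; "gripper_width": finger opening in mm; "grip_force": force on a finger pad.
Only numpy, scipy, OpenCV 4.12 (cv2) and the standard library are available. Lean on these libraries where they do the work, as an engineer would, in place of code of your own. Each camera call takes 0.05 s, during which the arm holds its last target. There are 200 camera calls.

## Working session

There is one attempt and no reset: what is moved stays moved. The work goes in short steps, each a Python script; the robot and the scene stay as the last script left them, time stands still between calls to the robot, and variables do not carry over. Pictures are saved under pics/ and viewed, at most 14 in all, crops included, and the job is handed in when it is done.

```bash
ls; mkdir -p pics
python3 - <<'E'
from workcell import arm, imaging, close_job
import cv2, numpy as np
for n in ("scene","side"):
    cv2.imwrite(f"pics/{n}0.png",imaging.capture(n))
for n in ("scene","side","wrist"):
    p=imaging.camera_params(n); print(n,{k:np.round(v,3).tolist() for k,v in p.items()})
s=arm.sense(); print(s)
E
```

```text
pics
workcell.py
scene {'mtx': [[554.895, 0.0, 325.755], [0.0, 554.895, 236.342], [0.0, 0.0, 1.0]], 'D': [-0.029, 0.0, 0.0, 0.0, 0.0], 'pose': [[-0.367, 0.746, -0.556, 1348.604], [0.93, 0.303, -0.207, 285.897], [0.014, -0.593, -0.805, 1261.573], [0.0, 0.0, 0.0, 1.0]]}
side {'mtx': [[546.258, 0.0, 328.215], [0.0, 546.258, 242.359], [0.0, 0.0, 1.0]], 'D': [-0.046, 0.0, 0.0, 0.0, 0.0], 'pose': [[-0.999, -0.04, 0.028, 496.534], [-0.049, 0.76, -0.648, 766.939], [0.005, -0.649, -0.761, 978.395], [0.0, 0.0, 0.0, 1.0]]}
wrist {'mtx': [[364.9, 0.0, 313.672], [0.0, 364.9, 238.657], [0.0, 0.0, 1.0]], 'D': [0.002, 0.0, 0.0, 0.0, 0.0], 'T_tool_cam': [[0.001, -0.95, -0.313, 81.121], [1.0, 0.0, 0.001, 0.456], [-0.001, -0.313, 0.95, -121.296], [0.0, 0.0, 0.0, 1.0]]}
{'clock': 0.1, 'joint_pos': array([ 0.03378286,  0.68989006, -0.19453094,  1.56622312,  0.1573271 ,
        0.90253551, -0.21509147]), 'joint_vel': array([-0.00106225, -0.00198723,  0.00050218, -0.00227526,  0.00017092,
        0.00115033,  0.0014449 ]), 'joint_efforts': array([-3.08775299e-03, -5.28501892e+01, -1.27141513e+00, -1.53837240e+01,
       -5.25604945e-02,  1.96265515e-03,  5.71585565e-05]), 'eef_pos': array([ 6.24471735e+02, -3.24669893e-02,  2.63001281e+02]), 'ee_rot': array([ 7.07062304e-01,  7.07150768e-01, -6.35125602e-04, -5.35447334e-04]), 'ft_force': array([0.12123802, 0.01824415, 0.30537097]), 'ft_torque': array([-0.02080457, -0.031097  ,  0.02325278]), 'grip_force': 0.0, 'gripper_width': 87.93618174477949}
```

View pics/scene0.png

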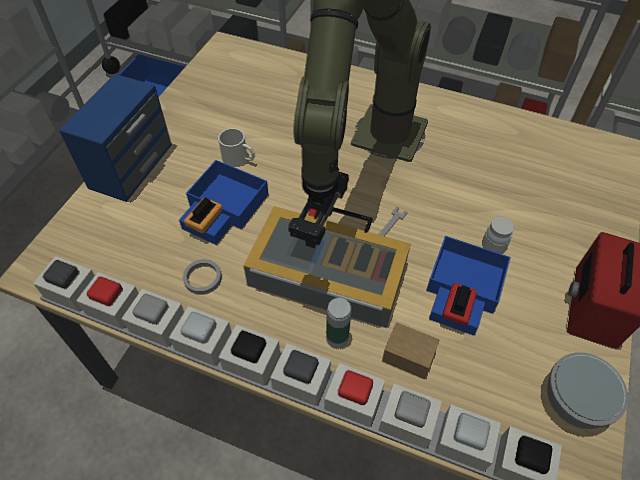

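View pics/side0.png

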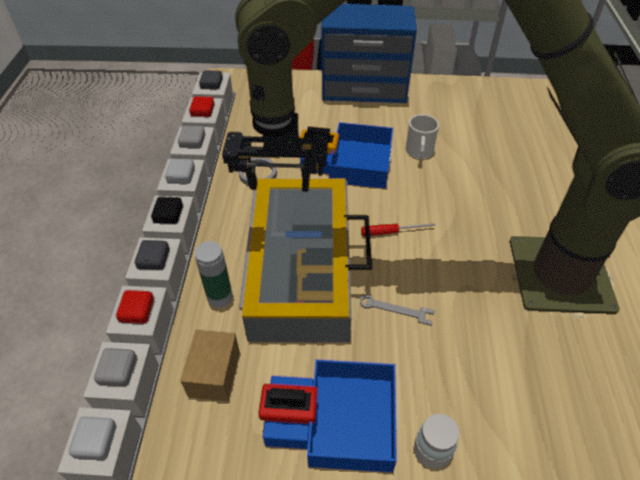

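```bash
cat > h.py <<'E'
from workcell import arm, imaging, close_job
import cv2, numpy as np
from scipy.spatial.transform import Rotation as R
def pose(name):
    p=imaging.camera_params(name)
    if name!="wrist": return np.array(p["mtx"]),np.array(p["D"]),np.array(p["pose"])
    s=arm.sense(); T=np.eye(4); T[:3,:3]=R.from_quat(s["ee_rot"]).as_matrix(); T[:3,3]=s["eef_pos"]
    return np.array(p["mtx"]),np.array(p["D"]),T@np.array(p["T_tool_cam"])
def snap(name,file=None):
    P=pose(name); im=imaging.capture(name)
    if file: cv2.imwrite(f"pics/{file}.png",im)
    return im,P
def cast(P,pix,z):
    K,D,T=P; u=cv2.undistortPoints(np.array(pix,float).reshape(-1,1,2),K,D).reshape(-1,2)
    d=np.c_[u,np.ones(len(u))]@T[:3,:3].T; o=T[:3,3]
    return o+d*((z-o[2])/d[:,2])[:,None]
def hsv(im,lo,hi):
    return cv2.inRange(cv2.cvtColor(im,cv2.COLOR_BGR2HSV),np.array(lo),np.array(hi))
E
python3 - <<'E'
from h import *
s=arm.sense()
arm.move_ptp([520,0,480],s["ee_rot"])
for n in ("wrist","scene","side"):
    im,P=snap(n,n+"1"); np.save(f"pics/{n}1.npy",P[2])
print(arm.sense()["clock"])
E
```

```text
1.2
```

View pics/wrist1.png

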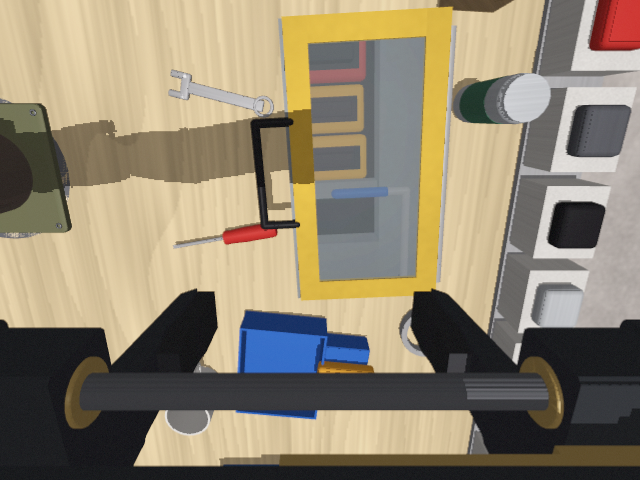

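Run:
```python
from h import *
for n in ("wrist","scene","side"):
    im=cv2.imread(f"pics/{n}1.png"); p=imaging.camera_params(n); P=(np.array(p["mtx"]),np.array(p["D"]),np.load(f"pics/{n}1.npy"))
    m=hsv(im,(22,180,80),(32,255,255))
    k,l,st,_=cv2.connectedComponentsWithStats(cv2.morphologyEx(m,cv2.MORPH_CLOSE,np.ones((7,7))))
    i=1+np.argmax(st[1:,4]); c=np.argwhere(l==i)[:,::-1].astype(float)
    w=cast(P,c,98)[:,:2].astype(np.float32)
    r=cv2.minAreaRect(w); print(n,"chest",np.round(r[0],1),np.round(r[1],1),round(r[2],2),st[i])
    print(np.round(cv2.boxPoints(r),1).tolist())
    # black bar in wrist; blue bins
    b=hsv(im,(105,150,60),(125,255,255)); k,l,st,_=cv2.connectedComponentsWithStats(b)
    for i in range(1,k):
        if st[i,4]>1500:
            c=np.argwhere(l==i)[:,::-1].astype(float); w=cast(P,c,60)[:,:2].astype(np.float32)
            r=cv2.minAreaRect(w); print(n,"blue",st[i],np.round(r[0],1),np.round(r[1],1),round(r[2],2))
```

```text
wrist chest [503.   43.8] [27.8 96.3] 2.82 [ 289  109   25   75 1371]
[[486.79998779296875, 91.19999694824219], [491.5, -5.0], [519.2999877929688, -3.5999999046325684], [514.5, 92.5]]
wrist blue [ 238  311  131   62 5988] [ 502.9 -296.6] [123.6 224.1] 84.06Traceback (most recent call last):
  File "<stdin>", line 6, in <module>
    return _wrapfunc(a, 'argmax', axis=axis, out=out, **kwds)
    return bound(*args, **kwds)
ValueError: attempt to get argmax of an empty sequence
```

View pics/side1.png

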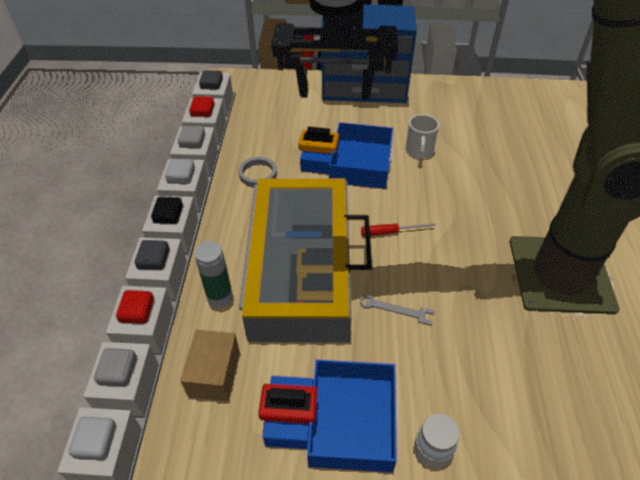

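View pics/scene1.png

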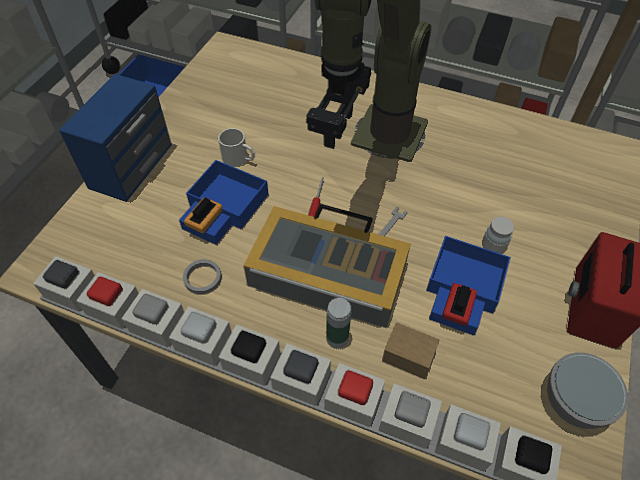

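Run:
```python
from h import *
im=cv2.imread("pics/wrist1.png"); print(cv2.cvtColor(im,cv2.COLOR_BGR2HSV)[[100,60,290,150],[295,440,350,303]])
for n in ("wrist","scene","side"):
    im=cv2.imread(f"pics/{n}1.png"); p=imaging.camera_params(n); P=(np.array(p["mtx"]),np.array(p["D"]),np.load(f"pics/{n}1.npy"))
    m=hsv(im,(20,190,60),(26,255,255))
    k,l,st,_=cv2.connectedComponentsWithStats(cv2.morphologyEx(m,cv2.MORPH_CLOSE,np.ones((7,7))))
    i=1+np.argmax(st[1:,4]); c=np.argwhere(l==i)[:,::-1].astype(float)
    w=cast(P,c,98)[:,:2].astype(np.float32)
    r=cv2.minAreaRect(w); print(n,"chest",np.round(r[0],1),np.round(r[1],1),round(r[2],2),st[i])
    print(np.round(cv2.boxPoints(r),1).tolist())
P=lambda n:(np.array(imaging.camera_params(n)["mtx"]),np.array(imaging.camera_params(n)["D"]),np.load(f"pics/{n}1.npy"))
# bar ends (middle height 94): wrist, side
print("bar wrist",cast(P("wrist"),[(258,126),(266,221)],94).round(1).tolist())
print("bar side",cast(P("side"),[(366,217),(367,267)],94).round(1).tolist())
def zoom(n,x,y,w,h):
    im=cv2.imread(f"pics/{n}1.png")[y:y+h,x:x+w]; return cv2.resize(im,(400,400),interpolation=cv2.INTER_CUBIC)
cv2.imwrite("pics/bins1.png",np.hstack([zoom("side",255,350,160,130),zoom("scene",170,150,110,100)]))
```

```text
[[ 23 170 230]
 [ 23 172 221]
 [ 23 172 221]
 [ 22 185 132]]
wrist chest [503.5  43.7] [26.9 96. ] 2.32 [290 109  24  75 839]
[[488.1000061035156, 91.0999984741211], [492.0, -4.800000190734863], [518.9000244140625, -3.700000047683716], [515.0, 92.19999694824219]]Traceback (most recent call last):
  File "<stdin>", line 7, in <module>
    return _wrapfunc(a, 'argmax', axis=axis, out=out, **kwds)
    return bound(*args, **kwds)
ValueError: attempt to get argmax of an empty sequence
```

Run:
```python
from h import *
P=lambda n:(np.array(imaging.camera_params(n)["mtx"]),np.array(imaging.camera_params(n)["D"]),np.load(f"pics/{n}1.npy"))
for n in ("wrist","scene","side"):
    im=cv2.imread(f"pics/{n}1.png")
    m=hsv(im,(20,150,60),(27,255,255))
    k,l,st,_=cv2.connectedComponentsWithStats(cv2.morphologyEx(m,cv2.MORPH_CLOSE,np.ones((5,5))))
    if k<2: continue
    i=1+np.argmax(st[1:,4]); c=np.argwhere(l==i)[:,::-1].astype(float)
    w=cast(P(n),c,98)[:,:2].astype(np.float32)
    r=cv2.minAreaRect(w); print(n,"chest",np.round(r[0],1),np.round(r[1],1),round(r[2],2),st[i])
    print(np.round(cv2.boxPoints(r),1).tolist())
print("bar wrist",cast(P("wrist"),[(258,126),(266,221)],94).round(1).tolist())
print("bar side",cast(P("side"),[(366,217),(367,267)],94).round(1).tolist())
def zoom(n,x,y,w,h):
    im=cv2.imread(f"pics/{n}1.png")[y:y+h,x:x+w]; return cv2.resize(im,(400,400),interpolation=cv2.INTER_CUBIC)
cv2.imwrite("pics/bins1.png",np.hstack([zoom("side",255,350,160,130),zoom("scene",170,150,110,100)]))
```

```text
wrist chest [591.8  12.3] [204.8 382.1] 2.84 [  282     6   171   294 17496]
[[480.0, 198.10000610351562], [499.0, -183.60000610351562], [703.5999755859375, -173.39999389648438], [684.5999755859375, 208.3000030517578]]
scene chest [596.7  13.9] [206.9 379.5] 2.97 [ 244  206  166  104 3847]
[[483.6000061035156, 198.10000610351562], [503.20001220703125, -180.89999389648438], [709.7999877929688, -170.1999969482422], [690.0999755859375, 208.8000030517578]]
side chest [592.5  15.4] [205.8 387.4] 2.95 [ 242  178  107  141 5667]
[[479.79998779296875, 203.60000610351562], [499.70001220703125, -183.3000030517578], [705.2999877929688, -172.6999969482422], [685.4000244140625, 214.1999969482422]]
bar wrist [[445.5, 71.0, 94.0], [450.9, -59.5, 94.0]]
bar side [[449.5, -64.2, 94.0], [446.9, 76.1, 94.0]]
```

View pics/bins1.png

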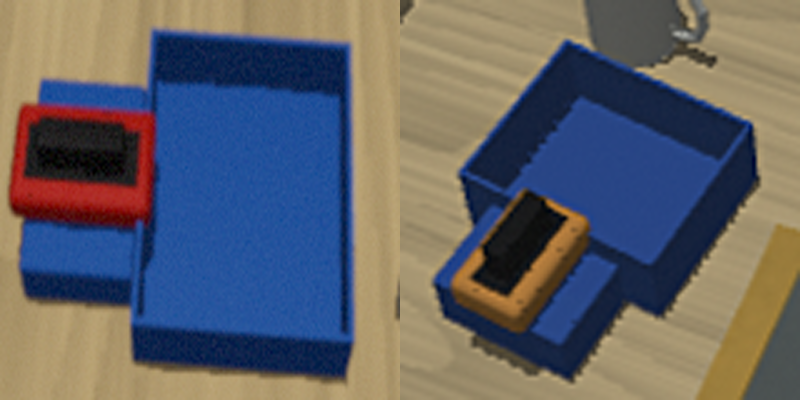

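```bash
cat >> h.py <<'E'
TH=np.deg2rad(2.85); ORG=np.array([590.,12.8,0]); C=R.from_euler('z',TH)
def W(x,y,z): return C.apply([x,y,z])+ORG
def toC(p): return C.inv().apply(np.asarray(p)-ORG)
def barpose(a,pitch,back=0.,y=0.):
    zt=np.array([np.cos(pitch),0,-np.sin(pitch)]); xt=np.array([0,1.,0])
    M=np.c_[xt,np.cross(zt,xt),zt]
    p=np.array([105-250*np.cos(a),y,94+250*np.sin(a)])-(6+back)*zt
    return W(*p),(C*R.from_matrix(M)).as_quat()
def down(yaw=0.):  # closing along y, camera towards robot; yaw relative to world
    return (R.from_euler('z',yaw)*R.from_matrix(np.diag([-1.,1,-1]))).as_quat()
def staypos(s,up=0.): return W(-15,-172+140*np.cos(s),80+140*np.sin(s)+6+up)
E
python3 - <<'E'
from h import *
P=lambda n:(np.array(imaging.camera_params(n)["mtx"]),np.array(imaging.camera_params(n)["D"]),np.load(f"pics/{n}1.npy"))
L=cast(P("side"),[(315.8,360.4),(395,364.3),(395,460.5),(308.2,456.6)],60); print("L",L.round(1).tolist(),L.mean(0).round(1))
Rr=cast(P("scene"),[(215.6,160.5),(266.8,181),(241.5,217),(187,193.8)],60); print("R",Rr.round(1).tolist(),Rr.mean(0).round(1))
for p in (30,45,60,75,90):
    print(p,[None if (q:=arm.inverse_kinematics(*barpose(0,np.deg2rad(p),b))) is None else np.round(q,2).tolist() for b in (0,70)])
for a in np.linspace(0,1.48,6):
    p=np.deg2rad(45)+a/1.48*np.deg2rad(45); q=arm.inverse_kinematics(*barpose(a,p)); print(a,None if q is None else np.round(q,2))
for s in (0,.5,1.,1.6):
    q=arm.inverse_kinematics(staypos(s),down(TH)); print("stay",s,None if q is None else np.round(q,2))
for n,b in(("L",(505,330)),("R",(500,-300))):
    for z in (60,330):
        q=arm.inverse_kinematics([*b,z],down(0)); print(n,z,None if q is None else np.round(q,2))
E
```

```text
L [[539.7, 275.7, 60.0], [392.0, 276.4, 60.0], [396.8, 454.1, 60.0], [541.0, 454.7, 60.0]] [467.4 365.2  60. ]
R [[381.7, -430.0, 60.0], [398.5, -253.8, 60.0], [545.3, -261.8, 60.0], [528.2, -443.0, 60.0]] [ 463.4 -347.2   60. ]
30 [None, None]
45 [None, None]
60 [None, None]
75 [[0.53, 1.13, -1.25, 2.43, 1.78, 1.1, -1.89], [0.56, 0.9, -1.25, 2.44, 1.62, 0.93, -1.83]]
90 [[-0.08, 0.79, -0.07, 2.23, 0.35, 0.14, -0.42], [-0.02, 0.64, -0.15, 2.18, 0.27, 0.34, -0.35]]
0.0 None
0.296 None
0.592 [ 0.6   0.75 -1.25  2.38  1.72  0.85 -1.84]
0.8879999999999999 [-0.02  0.43 -0.14  2.07  0.27  0.34 -0.33]
1.184 [ 0.03  0.52 -0.22  1.7   0.17  0.78 -0.21]
1.48 [ 0.02  0.68 -0.22  1.29  0.15  1.19 -0.17]
stay 0 [ 0.17  0.91 -0.37  1.83  0.62  0.52  1.  ]
stay 0.5 [ 0.24  0.81 -0.45  1.8   0.54  0.66  1.1 ]
stay 1.0 [ 0.34  0.75 -0.49  1.74  0.47  0.78  1.24]
stay 1.6 [ 0.47  0.74 -0.49  1.65  0.44  0.86  1.42]
L 60 [-0.43  0.97 -0.4   1.75  0.66  0.55  0.32]
L 330 [-0.33  0.64 -0.59  1.54  0.38  1.09  0.57]
R 60 [ 0.64  0.95 -0.31  1.82  0.59  0.47  1.49]
R 330 [ 0.75  0.59 -0.5   1.6   0.31  1.03  1.73]
```

Run:
```python
from h import *
p90=np.pi/2
q=barpose(0,p90,70)[1]
arm.set_gripper(26)
arm.move_ptp(*barpose(0,p90,70))
print("stop",arm.movel(barpose(0,p90)[0],vel=120,f_stop=8))
arm.set_gripper(0)
s=arm.sense(); print(s["clock"],s["eef_pos"].round(1),barpose(0,p90)[0].round(1),s["gripper_width"],s["grip_force"],s["ft_force"].round(1))
if 8<s["gripper_width"]<16:
    for a in np.linspace(0,1.2,7)[1:]:
        arm.movel(barpose(a,p90)[0],vel=150)
    s=arm.sense(); print(s["clock"],s["eef_pos"].round(1),barpose(1.2,p90)[0].round(1),s["gripper_width"],s["ft_force"].round(1))
    snap("side","side2")
```

```text
stop False
4.5417 [443.8   5.4 100.6] [445.2   5.6 100. ] 10.637896719959823 29.207015186548233 [-3.3  0.9  6.1]
7.4417 [601.7  13.2 337.4] [604.4  13.5 333. ] 10.958514631939968 [-16.2  -1.6  30.6]
```

View pics/side2.png

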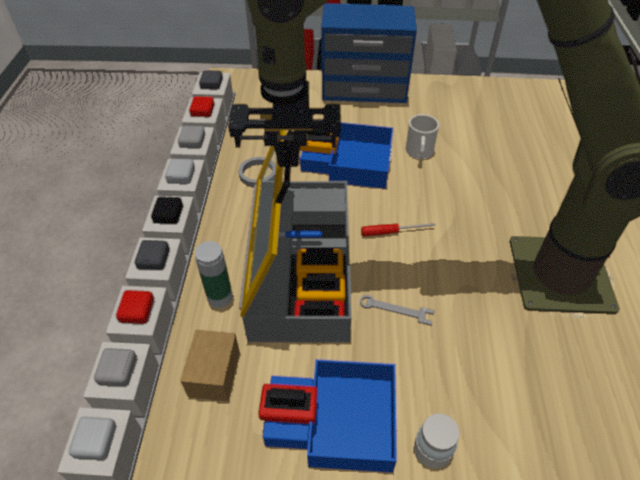

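Run:
```python
from h import *
p90=np.pi/2
for a in (1.33,1.44,1.48):
    st=arm.movel(barpose(a,p90)[0],vel=70)
    s=arm.sense(); print(round(s["clock"],2),s["eef_pos"].round(1),barpose(a,p90)[0].round(1),s["ft_force"].round(1))
arm.wait(0.3); s=arm.sense(); print(s["eef_pos"].round(1),s["ft_force"].round(1))
c=toC(s["eef_pos"]); print("angle est",np.arctan2(c[2]-6-94,105-c[0]),np.hypot(c[2]-100,105-c[0]))
print(arm.inverse_kinematics(barpose(1.48,p90,70)[0],s["ee_rot"]) is not None,
 arm.inverse_kinematics(staypos(0,110),down(TH)) is not None)
```

```text
8.11 [637.2  15.  347.7] [635.3  15.1 342.8] [-6.7 -0.4 21. ]
8.65 [664.9  16.4 352. ] [662.3  16.4 347.9] [-2.6 -1.3 14.4]
8.94 [674.8  16.8 352.7] [672.2  16.9 349. ] [-1.7 -0.3 12.1]
[675.   16.8 352.8] [-1.2 -0.6 12.5]
angle est 1.4921141463491516 253.54788877273916
True True
```

Run:
```python
from h import *
for n,f,T in (("wrist","wrist1",np.load("pics/wrist1.npy")),("side","side2",None)):
    p=imaging.camera_params(n); P=(np.array(p["mtx"]),np.array(p["D"]),T if T is not None else np.array(p["pose"]))
    im=cv2.imread(f"pics/{f}.png"); m=hsv(im,(100,60,40),(125,255,255))
    k,l,st,ce=cv2.connectedComponentsWithStats(m)
    for i in range(1,k):
        if 60<st[i,4]<1200: print(n,st[i],toC(cast(P,[ce[i]],84)[0]).round(1))
```

```text
wrist [332 187  56  12 539] [ -6.3 -32.3  84. ]
wrist [236 410  81   9 486] [-144.4 -419.8   84. ]
wrist [224 465  55   2  80] [-216.3 -539.4   84. ]
side [285 229  38   9 293] [ -6.4 -29.4  84. ]
```

Run:
```python
from h import *
arm.set_gripper(30)
e=arm.sense()["eef_pos"]
arm.movel(e+[0,0,70],vel=250)
arm.move_ptp([570,-10,420],down(TH))
arm.set_gripper(24)
arm.move_ptp(staypos(0,60),down(TH))
st=arm.movel(staypos(0),vel=150,f_stop=8)
arm.set_gripper(0)
s=arm.sense(); print(st,s["clock"],toC(s["eef_pos"]).round(1),s["gripper_width"],s["grip_force"],s["ft_force"].round(1))
if 10<s["gripper_width"]<17:
    for a in np.linspace(0,1.6,9)[1:]:
        arm.movel(staypos(a),vel=130)
        s=arm.sense(); print(a,round(s["clock"],1),(s["eef_pos"]-staypos(a)).round(1),s["ft_force"].round(1))
        if np.linalg.norm(s["ft_force"])>35: break
snap("side","side3"); snap("scene","scene3")
a=[cv2.imread(f"pics/{n}3.png")[y:y+300,x:x+400] for n,x,y in (("side",150,80),("scene",150,80))]
cv2.imwrite("pics/v3.png",np.hstack(a))
```

```text
False 13.65 [-14.  -32.6  87.1] 12.140248504319496 29.475760906934738 [ 0.9 -1.9  6.2]
0.2 14.0 [ 0.8 -0.5  0.2] [ 3.4 -2.4 -2.1]
0.4 14.4 [ 0.8 -0.7 -0.5] [ 5.1 -4.1 -2.7]
0.6000000000000001 14.8 [ 0.8 -1.5 -0.9] [ 5.6 -4.  -4.7]
0.8 15.1 [ 0.9 -2.5 -1.6] [ 6.6 -6.4 -9.8]
1.0 15.5 [ 0.9 -3.8 -2.8] [  9.6  -7.9 -16.6]
1.2000000000000002 15.8 [ 0.2 -2.5 -3.7] [  9.9  -5.2 -19.7]
1.4000000000000001 16.2 [-0.2 -0.  -3.8] [  6.9  -1.7 -19. ]
1.6 16.6 [-0.7  1.8 -3.6] [  5.2   1.6 -14.7]
```

View pics/v3.png

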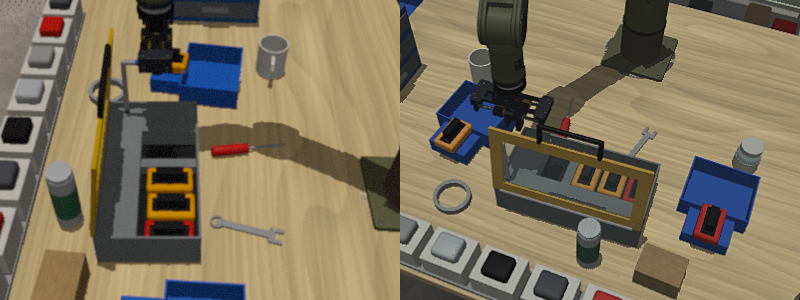

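Run:
```python
from h import *
arm.movel(staypos(1.68,-3),vel=60,f_stop=25)
s=arm.sense(); print(toC(s["eef_pos"]).round(1),s["ft_force"].round(1))
arm.set_gripper(30)
arm.movel(arm.sense()["eef_pos"]+[0,0,70],vel=150)
arm.move_ptp([440,-20,400],down(TH))
snap("wrist","wrist4"); snap("side","side4")
s=arm.sense();print(s["clock"])
```

```text
[ -15.6 -183.6  221.1] [0.  1.  4.4]
19.075
```

View pics/wrist4.png

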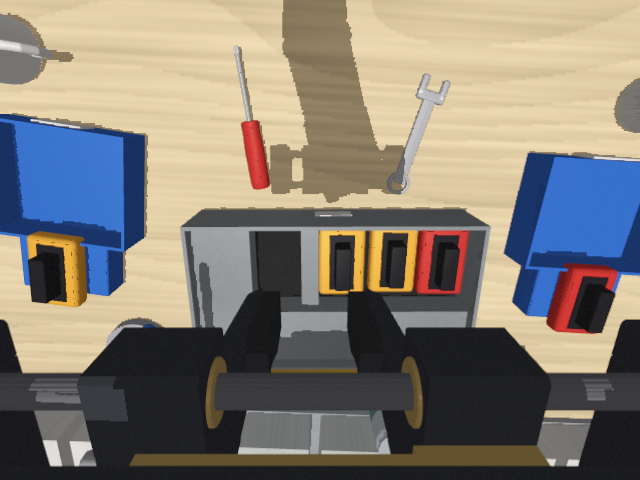

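```bash
cat >> h.py <<'E'
def lamps(im,P,z=52):
    out=[]
    for col,rng in (("red",[((0,150,60),(6,255,255)),((174,150,60),(180,255,255))]),("amber",[((10,170,80),(21,255,255))])):
        m=sum(hsv(im,*r) for r in rng).astype(np.uint8)
        k,l,st,ce=cv2.connectedComponentsWithStats(m)
        for i in range(1,k):
            if st[i,4]<400: continue
            c=np.argwhere(l==i)[:,::-1].astype(float); w=cast(P,c,z)[:,:2].astype(np.float32)
            r=cv2.minAreaRect(w); out.append((col,st[i].tolist(),np.round(r[0],1),np.round(r[1],1),round(r[2],1)))
    return out
E
python3 - <<'E'
from h import *
arm.wait(6)
prev=None
for i in range(8):
    im,_=snap("side"); m=hsv(im[60:340,200:300],(20,150,60),(27,255,255))
    if prev is not None:
        d=int((m!=prev).sum()); print(round(arm.sense()["clock"],1),d)
        if d<4: break
    prev=m; arm.wait(1)
arm.wait(0.4)
im,P=snap("wrist")
for o in lamps(im,P): print(o, toC([*o[2],0]).round(1))
snap("side","side5"); snap("scene","scene5")
a=[cv2.imread(f"pics/{n}5.png")[y:y+300,x:x+400] for n,x,y in (("side",150,80),("scene",150,80))]
cv2.imwrite("pics/v5.png",np.hstack(a))
E
```

```text
26.2 788
27.2 308
28.3 139
29.3 133
30.4 131
31.4 141
32.5 136
('red', [241, 121, 27, 68, 1191], array([407.9, -96.8]), array([83.1, 23.1]), 10.1) [-187.3 -100.4    0. ]
('red', [413, 231, 54, 63, 1597], array([540.8, 157.6]), array([92.5, 66.7]), 2.9) [-41.9 147.1   0. ]
('red', [545, 264, 70, 70, 1995], array([587.1, 367.1]), array([ 78.6, 107.5]), 89.1) [ 14.7 354.    0. ]
('amber', [27, 231, 59, 75, 2003], array([ 577.7, -371.7]), array([ 75.6, 108.5]), 84.1) [ -31.4 -383.4    0. ]
('amber', [318, 232, 47, 62, 1095], array([548.4,  22.1]), array([91. , 62.1]), 2.9) [-41.1  11.4   0. ]
('amber', [366, 232, 52, 60, 1314], array([543.3,  90.9]), array([88.1, 66.4]), 2.7) [-42.8  80.3   0. ]
('amber', [238, 447, 152, 7, 953], array([886.8,   1.9]), array([ 13.1, 253.8]), 2.9) [295.9 -25.6   0. ]
```

View pics/v5.png

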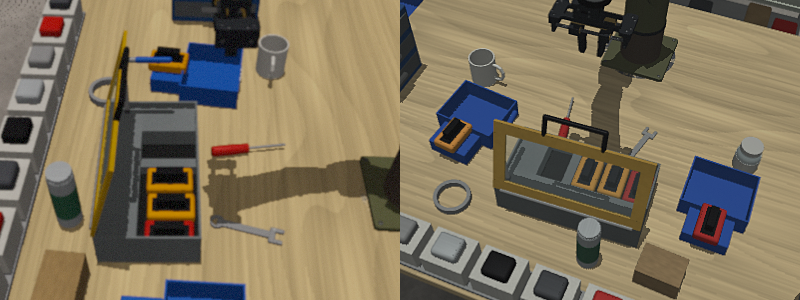

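Run:
```python
from h import *
for n,y in (("L",365),("R",-347)):
    arm.move_ptp([430,y,400],down(0)); im,P=snap("wrist","bin"+n); np.save(f"pics/bin{n}.npy",P[2])
    b=hsv(im,(105,150,40),(125,255,255)); k,l,st,_=cv2.connectedComponentsWithStats(b)
    i=1+np.argmax(st[1:,4]); print(n,st[i])
cv2.imwrite("pics/binsLR.png",np.hstack([cv2.imread(f"pics/bin{n}.png")[0:400,120:520] for n in "LR"]))
print(arm.sense()["clock"])
```

```text
L [  243   150   144   163 16607]
R [  237   138   149   172 16829]
38.0833
```

View pics/binsLR.png

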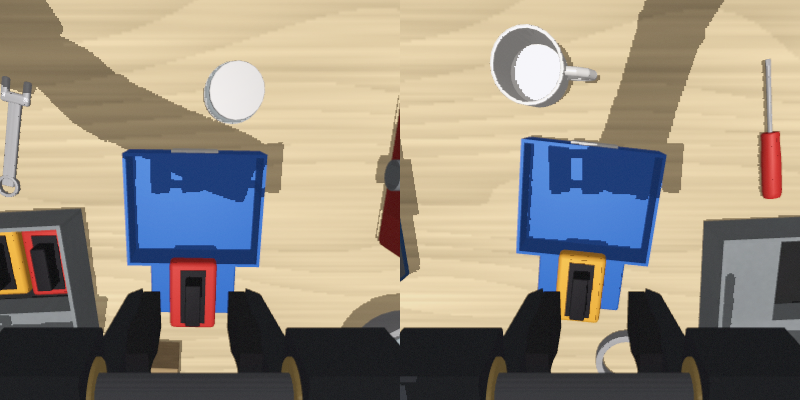

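Run:
```python
from h import *
p=imaging.camera_params("wrist")
for n,c in (("L",[(243,152),(387,153),(379,266),(247,265)]),("R",[(241,140),(385,153),(369,265),(237,252)])):
    P=(np.array(p["mtx"]),np.array(p["D"]),np.load(f"pics/bin{n}.npy"))
    w=cast(P,c,60)[:,:2]; r=cv2.minAreaRect(w.astype(np.float32)); print(n,w.round(1).tolist(),w.mean(0).round(1),np.round(r[1],1),round(r[2],2))
    for o in lamps(cv2.imread(f"pics/bin{n}.png"),P,71): print(o)
```

```text
L [[390.0, 275.6], [391.5, 453.3], [542.3, 451.7], [540.5, 271.6]] [466.1 363. ] [180.3 150.8] 89.45
('red', [499, 72, 141, 221, 21321], array([453.9, 681.1]), array([303. , 174.6]), 15.5)
('red', [142, 230, 45, 65, 638], array([533.1, 163.8]), array([90.6, 45.3]), 2.9)
('red', [290, 258, 46, 69, 1797], array([577.7, 360.9]), array([ 61.9, 103.6]), 88.9)
('amber', [39, 232, 113, 67, 2876], array([537.7,  74.9]), array([ 90.1, 134.3]), 3.0)
('amber', [46, 447, 50, 19, 719], array([869.4, -31.8]), array([74. , 38.2]), 89.9)
R [[375.8, -435.1], [390.8, -258.1], [540.3, -270.3], [521.8, -449.3]] [ 457.2 -353.2] [179.9 150. ] 85.13
('red', [481, 132, 21, 67, 1256], array([ 404.7, -130.3]), array([82. , 23.9]), 11.2)
('amber', [551, 237, 89, 63, 2045], array([539.3,  37.3]), array([ 87.1, 119.4]), 3.0)
('amber', [277, 250, 49, 72, 1445], array([ 568.6, -365.2]), array([ 61.5, 103.3]), 84.0)
```

Run:
```python
from h import *
for col,dy in (("amber",40),("red",0)):
    L=inchest(); print(L)
    a=[c for c in L if c[0]==col]
    if not a or not pick(a[0][1]) or not place(col,dy): break
for n,y in (("L",365),("R",-347)):
    arm.move_ptp([430,y,400],down(0)); snap("wrist","e"+n)
cv2.imwrite("pics/eLR.png",np.hstack([cv2.imread(f"pics/e{n}.png")[0:400,120:520] for n in "LR"]))
print(arm.sense()["clock"])
```

```text
[('red', array([-41.51015286, 147.64656179])), ('amber', array([-43.21860322,  81.14925961]))]
pick False [-46.7  81.5  82.8] 20.0 51.5
place True [ 459.9 -313.3   60.7] 19.6
56.9
[('red', array([-42.00456229, 147.77129879]))]
pick False [-45.4 148.4  82.9] 20.0 60.8
place True [464.9 362.   60.7] 19.7
65.6
69.025
```

View pics/eLR.png

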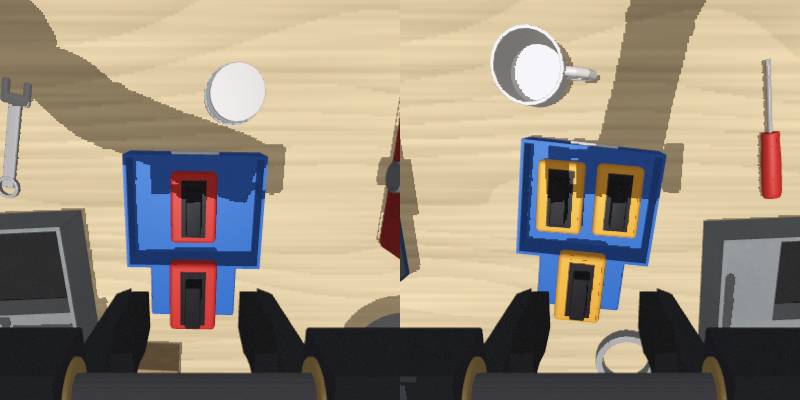

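Run:
```python
from h import *
P=pose("scene")
for z in (325,330,335,340): print(z,toC(cast(P,[(325.5,208)],z)[0]).round(1), np.hypot(105-toC(cast(P,[(325.5,208)],z)[0])[0],z-94))
arm.move_ptp([560,0,430],barpose(1.3,np.pi/2)[1])
b=barpose(1.3,np.pi/2)
arm.set_gripper(60)
st=arm.move_ptp(*barpose(1.3,np.pi/2,60))
st=arm.movel(barpose(1.3,np.pi/2,1)[0],vel=120,f_stop=6)
s=arm.sense(); print(st,s["eef_pos"].round(1),b[0].round(1),s["ft_force"].round(1),s["clock"])
snap("wrist","w6"); snap("side","s6")
cv2.imwrite("pics/v6.png",np.hstack([cv2.imread("pics/w6.png")[130:480,120:520],cv2.imread("pics/s6.png")[30:380,100:500]]))
```

```text
325 [ 41.4   2.1 325. ] 239.596443315175
330 [ 45.3   3.3 330. ] 243.4357988005199
335 [ 49.2   4.6 335. ] 247.37801862813942
340 [ 53.1   5.8 340. ] 251.41826412870745
False [628.3  14.6 343.1] [628.1  14.7 340.9] [ 0.4 -0.2  0.3] 72.2917
```

View pics/v6.png

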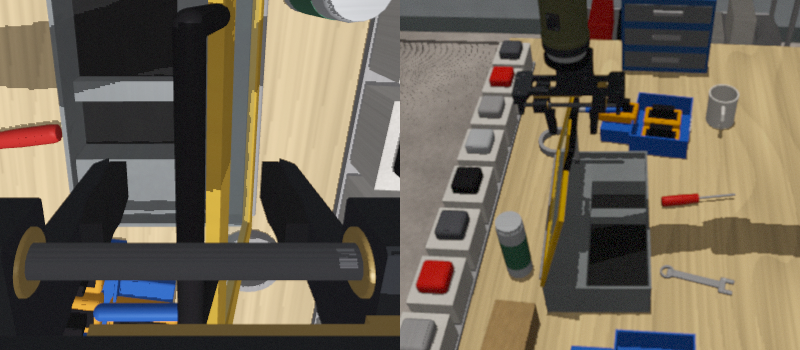

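Run:
```python
from h import *
p90=np.pi/2
arm.set_gripper(0); s=arm.sense(); print(s["gripper_width"],s["ft_force"].round(1))
assert 8<s["gripper_width"]<16
e=s["eef_pos"]; c=toC(e); r=np.hypot(105-c[0],c[2]-100); a0=np.arctan2(c[2]-100,105-c[0]); print("r,a0",r,a0)
for a in np.linspace(a0,1.488,4)[1:]:
    arm.movel(W(105-r*np.cos(a),c[1],100+r*np.sin(a)),vel=60)
s=arm.sense(); c=toC(s["eef_pos"]); print("angle",np.arctan2(c[2]-100,105-c[0]),s["ft_force"].round(1),s["clock"])
arm.set_gripper(30)
arm.movel(s["eef_pos"]+[0,0,65],vel=250)
arm.move_ptp([570,-60,420],down(TH))
arm.set_gripper(26)
arm.move_ptp(staypos(1.65,60),down(TH))
st=arm.movel(staypos(1.65),vel=150,f_stop=8)
arm.set_gripper(0)
s=arm.sense(); print(st,s["clock"],toC(s["eef_pos"]).round(1),s["gripper_width"],s["ft_force"].round(1))
if 10<s["gripper_width"]<17:
    for a in np.linspace(1.65,0.02,9)[1:]:
        arm.movel(staypos(a),vel=130)
        s=arm.sense(); print(round(a,2),round(s["clock"],1),(s["eef_pos"]-staypos(a)).round(1),s["ft_force"].round(1))
        if np.linalg.norm(s["ft_force"])>40: break
```

```text
10.73751496635481 [-1.3 -1.2  2.6]
r,a0 251.11748598308105 1.3004093053899357
angle 1.4878516533859252 [-1.4 -0.1 -3.9] 74.425
False 78.5583 [ -14.1 -183.   226.9] 11.939288047401831 [-0.8 -0.6  5.6]
1.45 78.9 [0.8 0.9 0.6] [0.7 1.1 5. ]
1.24 79.3 [ 0.7 -0.1  0.2] [2.4 0.2 3.1]
1.04 79.7 [ 0.6 -0.6 -0.3] [ 4.7  0.1 -0.4]
0.84 80.0 [ 0.5 -1.3 -0.6] [ 4.7 -1.8 -0.9]
0.63 80.4 [ 0.4 -1.8 -1. ] [ 5.5 -3.1 -2.9]
0.43 80.8 [ 0.4 -1.9 -1.1] [ 5.9 -3.1 -1.9]
0.22 81.1 [ 0.4 -1.5 -1.1] [ 5.1 -2.6 -2.3]
0.02 81.5 [ 0.4 -0.8 -1.1] [ 4.9 -1.9 -0.1]
```

Run:
```python
from h import *
arm.set_gripper(28)
arm.movel(arm.sense()["eef_pos"]+[-30,0,90],vel=200)
arm.move_ptp([400,0,420],down(0))
arm.wait(41)
prev=None
for i in range(25):
    im,_=snap("side"); m=hsv(im[60:340,200:360],(20,150,60),(27,255,255))
    if prev is not None:
        d=int((m!=prev).sum()); print(round(arm.sense()["clock"],1),d)
        if d<170 and i>2: break
    prev=m; arm.wait(1)
arm.wait(2)
snap("side","s7"); snap("scene","c7"); snap("wrist","w7")
cv2.imwrite("pics/v7.png",np.hstack([cv2.imread("pics/s7.png")[80:480,200:500],cv2.imread("pics/c7.png")[100:500,170:520][:380] if False else cv2.imread("pics/w7.png")[0:400,0:500]]))
P=pose("side"); m=hsv(im,(20,150,60),(27,255,255)); k,l,st,_=cv2.connectedComponentsWithStats(cv2.morphologyEx(m,cv2.MORPH_CLOSE,np.ones((5,5))))
i=1+np.argmax(st[1:,4]); r=cv2.minAreaRect(cast(P,np.argwhere(l==i)[:,::-1].astype(float),98)[:,:2].astype(np.float32)); print(r)
```

```text
125.8 192
126.8 169
127.9 181
128.9 175
130.0 163
((592.462890625, 15.424453735351562), (206.18777465820312, 387.31298828125), 2.908369541168213)
```

View pics/v7.png

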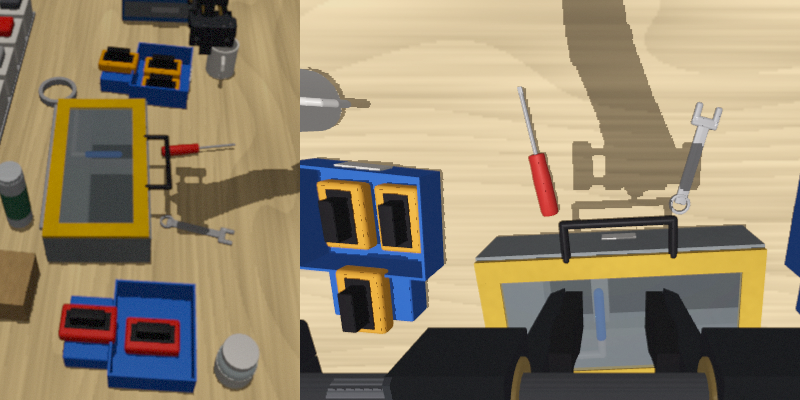

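Run:
```python
from h import *
print(close_job(), arm.sense()["clock"])
```

```text
the job is handed in; nothing more can be done
the job is handed in; nothing more can be done
```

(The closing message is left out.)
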